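# Wedge the rocking centrifuge board

### The arm

A 7-joint arm with a two-finger parallel gripper is mounted at the origin on a cart in front of the work surface, level with it; the furniture and walls round the work are solid. World frame = base frame: x ahead of the robot, y to its left, z up, the work surface at z = 0. Lengths are in m, angles in rad, forces in N, time in s.
With the tool pointing down it reaches from about 0.425 to 0.925 m from the base axis. Payload 6.8 kg.
Tool frame: the origin (TCP) lies between the finger pads; the fingertips stand r.tcp_to_tips ahead of it and the grasp point (between the pads) lies 3 mm ahead of it (r.tcp_to_tips is the distance from the TCP to the fingertips, in m); z points along the fingers, y is the line along which they close (so a half turn about z gives the same grasp; the last joint's range is limited). The gripper opens to 85 mm and grips with 20 to 120 N. Pads are 22 mm wide; open, the fingers measure 114 mm over their backs; the gripper's body (76 mm by 85 mm) begins 54 mm behind the grasp point. The pads swing forward as they close: fully open they stand 13 mm farther back than shut.
Start: joints at [1.029, 0.477, 0.022, 1.555, -0.011, 1.109, -0.083], TCP at [0.284, -0.612, 0.226] pointing down, gripper open.
Joint ranges: [-2.96, 2.96], [-0.34, 2.1], [-1.41, 1.46], [0.24, 2.44], [-1.37, 4.51], [0.17, 1.92], [-2.96, 2.96]. Speed limits (rad/s): [2.39, 2.39, 3.14, 3.14, 3.14, 3.14, 3.14].

### API

Orientations are given as a rotation vector (axis times angle).
In Python, from bench import r gives the robot as it stands. The module is installed in compiled form; this text tells all that it offers.
- The arm moves only by the tool step_arm, never from a script. Its argument "moves" is a list of rows, each an object of numbers: "rx", "ry", "rz": the turn, a rotation vector about the tool's x, y, z in degrees; "dx", "dy", "dz": the shift along the tool's x, y, z in mm; "gripper": the opening, from -1 (shut) to 1 (fully open). In form: [{"rx": .., "ry": .., "rz": .., "dx": .., "dy": .., "dz": .., "gripper": ..}, ...]. A call has 1 to 20 rows; each row shifts and turns the commanded pose from where the row before left it, along the tool's axes as they then stand; what a row does not reach is not made up. A row lasts 1/8 s, in which the tool goes at most 62.5 mm and 10.7 degrees, less where a joint would pass 70% of its speed; a pose out of reach is approached as far as the arm can. A call is refused whole if a number of a shift passes 62.5 or a number of a turn 10.7, either way. A call with a gripper value outside its range is refused whole. The fingers move at their own pace and stop on an object; "grip_force" is the grip in N (left out, the last holds). Time passes only in rows, so rows that do not move let the fingers close. It gives the time, the measured TCP pose, the force, the opening and the grip force at its end, in the units of the state.
- r.get_obs(): the state, without advancing time (a new reading comes with each control period).
- r.grab_frame(name): name is "side" or "top"; returns the picture (420x560x3 uint8, blue, green, red); there is no depth.
- r.camera_info(name): a dict with "mtx" (3x3 intrinsics, pixels), "D" ([k1, k2, p1, p2, k3] as OpenCV has them; the pictures are not rectified), "rvec" (rotation vector, rad) and "tvec" (3), from world to camera coordinates, as OpenCV has them. Camera axes: x right, y down, z forward; pixel columns grow to the right and rows downward; lengths in m; the calibration is good to about 2 mm. A picture is of the moment at which its call begins. camera_info takes no time and is no camera call.
- r.hand_in(): hands the job in; it is judged then, once.
The state is a dict: "clock": time; "joints": joint angles; "qvel": joint speeds; "tau": joint torques, N m; "tcp_pos": TCP position; "orientation": TCP orientation; "contact_force": force on the tool from outside, world axes, zero at the start; "moment": the same for the moment, N m; "grip_width": finger opening in m; "gripper_force": force on a finger pad.
Only numpy, scipy, OpenCV 4.12 (cv2) and the standard library are available. Lean on these libraries where they do the work, as an engineer would, in place of code of your own. Each camera call takes 0.05 s, during which the arm holds its last target. There are 200 camera calls.

### The job

The board under the small centrifuge rocks because the foot under its front-left corner is missing. With the fingertips, push the grey wedge along the worktop, thin edge first, in under that corner from the board's left side until it is snug; then press down firmly on the round steel cap of that corner to feel that the board no longer rocks (if it does, push the wedge further and press again), and leave the wedge there with the board standing level. Only push and press: do not lift the wedge or the board, do not shove the board along, and leave the other things alone.

Things in the scene. Friction and masses are not known exactly. Their poses are not given: they have to be found in the camera images.
- board: Loose grey board, 200 (x) x 220 (y) x 12 mm, about 2.3 kg with the small round centrifuge fixed on it. Origin at worktop level below its centre, x to its back, y to its left. It stands level on three rubber feet 14 mm high (top face at 26 mm); the one at x = -80, y = +90 mm is missing. The centrifuge, 152 mm wide, is centred at x = 20, y = -27 mm, its top at 126 mm.
- test_cap (a point): Centre of the top of the round steel cap (26 mm wide, 5 mm high, fixed on the board) over the missing foot, 31 mm above the worktop, 20 mm in from the board's front and left edges; the other corners have equal caps. Unsupported, this corner sinks under 3 to 4 N until it meets the worktop and comes back up when let go. A firm test press is about 10 N.
- corner (a point): The lower edge of the board's front-left corner (board x = -100, y = +110 mm), 14 mm above the worktop.
- wedge: Loose grey plastic wedge, 60 mm wide (x), 100 mm long (y), 60 g, flat on the worktop; origin at the centre of its underside. Its top rises evenly from 3 mm at the thin edge (y = -50 mm) to 23 mm at the upright thick end (y = +50 mm). It starts left of the board, thin edge towards it, turned up to 0.2 rad from the board's axes.
- wedge_edge (a point): Middle of the wedge's thin edge, 1.5 mm above the worktop. Pushed in straight, the wedge meets the board's lower edge when about 55 mm of it is under the board; further, it would lift the corner.
- wedge_back (a point): Middle of the wedge's upright, flat thick end (60 mm wide, 22 mm high), where it can be pushed; 11.5 mm above the worktop.
- aqua_jar: Small jar with a blue lid, 52 mm wide, 64 mm tall, near the left of the board, behind the wedge; origin at the centre of its underside. Leave it alone.
- dropper: Small dropper bottle, 31 mm wide, 87 mm tall, to the right of the board; origin at the centre of its underside. Leave it alone.
- cap_fl: The same steel cap as a body; origin at the centre of its underside, on the board's top face 26 mm above the worktop.
Things that resemble listed ones, but are neither listed nor needed, are in the scene too. Of the things that look like the wedge, take the one that is farthest from the robot's base at the start.

How it is judged:
By the outcome, as a careful person would: the job done as asked, in the order asked, and still so for the second after the job is handed in, with the robot touching nothing.
It also fails if it takes over 58 s, if anything falls off the work surface, if the arm or the gripper's body presses on something with over 40 N, if the wrist force passes 120 N, or if a joint passes its speed limit or range.

## Working session

There is one attempt and no reset: what is moved stays moved. The work goes in short steps, Python scripts to look and compute and a tool call to move; the robot and the scene stay as the last step left them, time stands still between calls to the robot, and variables do not carry over. Pictures are saved under pics/ and viewed, at most 12 in all, crops included, and the job is handed in when it is done.

Besides the shell and the picture viewer there is one more tool, called as name(argument=value, ...) on one line, values as JSON. step_arm: Moves the arm, as the interface text tells. Its arguments: {"type":"object","properties":{"moves":{"type":"array","items":{"type":"object","properties":{"rx":{"type":"number"},"ry":{"type":"number"},"rz":{"type":"number"},"dx":{"type":"number"},"dy":{"type":"number"},"dz":{"type":"number"},"gripper":{"type":"number"}}}},"grip_force":{"type":"number"}},"required":["moves"]}

```bash
mkdir -p pics
cat > h.py <<'E'
import numpy as np, cv2
from bench import r
def ray(cam,px):
    c=r.camera_info(cam);R,_=cv2.Rodrigues(np.array(c["rvec"],float));t=np.array(c["tvec"],float).reshape(3)
    u=cv2.undistortPoints(np.array(px,float).reshape(-1,1,2),np.array(c["mtx"]),np.array(c["D"])).reshape(-1,2)
    d=np.c_[u,np.ones(len(u))]@R
    return -R.T@t,d
def onz(cam,px,z):
    o,d=ray(cam,px); z=np.broadcast_to(z,len(d)); return o+d*((z-o[2])/d[:,2])[:,None]
def proj(cam,P):
    c=r.camera_info(cam); return cv2.projectPoints(np.array(P,float).reshape(-1,1,3),np.array(c["rvec"],float),np.array(c["tvec"],float),np.array(c["mtx"]),np.array(c["D"]))[0].reshape(-1,2)
E
python3 - <<'E'
from h import *
o=r.get_obs();print(o,r.tcp_to_tips)
a=r.grab_frame("top");b=r.grab_frame("side")
cv2.imwrite("pics/top0.png",a);cv2.imwrite("pics/side0.png",b)
for n in("top","side"):print(n,ray(n,[[280,210]]))
E
```

```text
{'clock': 0.0, 'joints': array([ 1.0289027 ,  0.47778693,  0.02237838,  1.55648946, -0.01151006,
        1.10932234, -0.08313776]), 'qvel': array([-0.00038693, -0.00090712, -0.00111036,  0.00048127,  0.0004477 ,
       -0.00048543,  0.00018457]), 'tau': array([ 6.65163716e-04, -5.96447539e+01,  1.60798028e+00, -2.81196767e+01,
        1.23563441e-02,  9.27410438e-03, -2.57534555e-05]), 'tcp_pos': array([ 0.2834131 , -0.61192561,  0.22481928]), 'orientation': array([-3.06625003e+00, -6.75599975e-01,  8.60277345e-04]), 'contact_force': array([-0.45855914,  0.33956366, -0.48644504]), 'moment': array([-0.00299361, -0.05584163, -0.0211883 ]), 'gripper_force': 0.0, 'grip_width': 0.08537498667365828} 0.022
top (array([ 0.51539516, -0.00762083,  0.89348427]), array([[ 0.07864787,  0.0215654 , -0.9966911 ]]))
side (array([ 0.19015459, -0.54743547,  0.59761135]), array([[ 0.44890647,  0.64057936, -0.62306956]]))
```

View pics/top0.png

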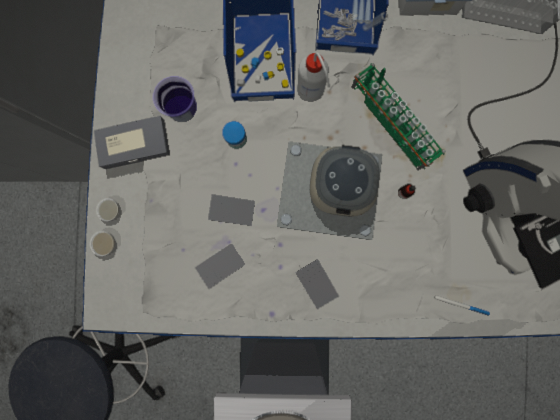

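View pics/side0.png

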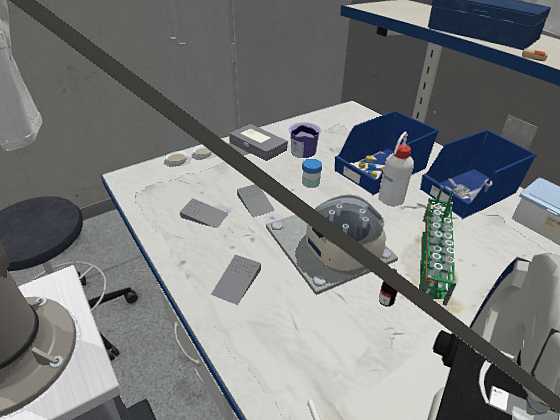

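The top view shows three wedge-like pieces at (232,210), (220,265) and (317,283). The board is around (330,190), with its front-left cap at about (286,220). The jar is at (234,133) and the dropper at (407,190). Image up is +x. The piece at (232,210) fits: it is farthest from the base and lies left of the board. I'll confirm in a crop and measure.

Run:
```python
from h import *
a=cv2.imread("pics/top0.png");b=cv2.imread("pics/side0.png")
c1=cv2.resize(a[125:315,170:400],None,fx=2.6,fy=2.6,interpolation=cv2.INTER_CUBIC)[:,:400]
cv2.imwrite("pics/crop.png",np.hstack([cv2.resize(a[180:245,195:305],(400,236),interpolation=cv2.INTER_CUBIC),cv2.resize(b[170:235,220:330],(400,236),interpolation=cv2.INTER_CUBIC)]))
g=cv2.cvtColor(a,cv2.COLOR_BGR2GRAY)
print(g[210,200:290:3])
m=((g<115)&(g>50)).astype(np.uint8)
cs,_=cv2.findContours(m,cv2.RETR_EXTERNAL,cv2.CHAIN_APPROX_NONE)
for c in cs:
    if 300<cv2.contourArea(c)<3000:
        rc=cv2.minAreaRect(c);x,y=rc[0]
        if 180<x<350 and 190<y<310:
            bx=cv2.boxPoints(rc);print(rc);print(bx.round(1).tolist());print(onz("top",bx,.0).round(4).tolist());print(onz("top",bx,.023).round(4).tolist())
# board: caps
for n,q in(("caps",[[296,150],[286,220],[365,231]]),):print(onz("top",q,.031).round(4).tolist())
print("board corners",onz("top",[[289,142],[277,229],[374,239],[383,152]],.026).round(4).tolist())
print("jar",onz("top",[[234,133]],.064).round(4).tolist())
```

```text
[143 144 145 112  93  93  94  93  93  93  92  93  93  92  93  93  92  91
 143 140 130 106 135 140 140 141 138 117 111 115]
((316.7794189453125, 283.6323547363281), (43.046146392822266, 26.410781860351562), 59.03623962402344)
[[294.3999938964844, 272.0], [317.0, 258.3999938964844], [339.20001220703125, 295.29998779296875], [316.5, 308.8999938964844]]
[[0.4427, -0.0234, 0.0], [0.4746, -0.0755, 0.0], [0.3903, -0.1274, 0.0], [0.3586, -0.0754, 0.0]]
[[0.4445, -0.023, 0.023], [0.4757, -0.0737, 0.023], [0.3935, -0.1243, 0.023], [0.3626, -0.0737, 0.023]]
((219.85772705078125, 265.78997802734375), (25.825721740722656, 44.5473747253418), 55.885528564453125)
[[194.1999969482422, 267.6000061035156], [231.10000610351562, 242.60000610351562], [245.5, 264.0], [208.6999969482422, 289.0]]
[[0.4488, 0.2101, 0.0], [0.5084, 0.1247, 0.0], [0.4594, 0.09, 0.0], [0.4, 0.1749, 0.0]]
[[0.4505, 0.2045, 0.023], [0.5086, 0.1213, 0.023], [0.4608, 0.0874, 0.023], [0.403, 0.1702, 0.023]]
((231.1899871826172, 209.66998291015625), (44.12346267700195, 26.16295051574707), 8.130102157592773)
[[207.5, 219.5], [211.1999969482422, 193.60000610351562], [254.89999389648438, 199.8000030517578], [251.1999969482422, 225.6999969482422]]
[[0.5615, 0.1815, 0.0], [0.6228, 0.1744, 0.0], [0.6091, 0.0709, 0.0], [0.5483, 0.0784, 0.0]]
[[0.5604, 0.1766, 0.023], [0.62, 0.1697, 0.023], [0.6067, 0.0689, 0.023], [0.5474, 0.0762, 0.023]]
[[0.7215, -0.0237, 0.031], [0.5611, -0.0028, 0.031], [0.5384, -0.1807, 0.031]]
board corners [[0.7413, -0.0075, 0.026], [0.5407, 0.0173, 0.026], [0.5206, -0.2021, 0.026], [0.7208, -0.2245, 0.026]]
jar [[0.751, 0.1147, 0.064]]
```

View pics/crop.png

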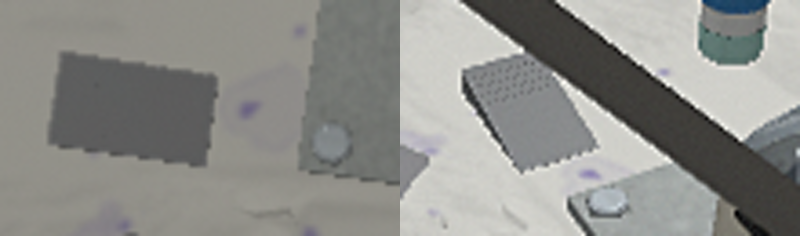

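The crop confirms it: the piece at top (231,210) has its dotted, upright thick end on the left and its thin edge towards the board. The measurements put it nearly aligned with the board. Next I plan the approach.

```bash
cat >> h.py <<'E'
from scipy.spatial.transform import Rotation as Ro
cap=np.array([.5611,-.0028]);u=np.array([-.127,-.992]);u/=np.linalg.norm(u);bx=np.array([-u[1],u[0]])  # u: push dir (board -y)
def st():
    o=r.get_obs();M=Ro.from_rotvec(o["orientation"]).as_matrix();return o,np.array(o["tcp_pos"]),M
E
python3 - <<'E'
from h import *
o,p,M=st();print(M.round(3))
print("bx",bx)
for s in(1,-1):
    y=np.r_[s*bx,0];z=np.array([0,0,-1.]);x=np.cross(y,z);T=np.c_[x,y,z]
    print(s,np.degrees(Ro.from_matrix(M.T@T).as_rotvec()).round(1))
    y=np.r_[s*bx,0]
print("micro",onz("top",[[465,200],[500,250],[530,285]],.15).round(3).tolist())
b=np.array([.590,.173]);c=b-u*.05;print("pre",c, "tool now->W1,W2,pre")
q=p
for w in([.28,-.42,.226],[.48,-.05,.226],[*c,.15]):
    print((M.T@(np.array(w)-q)*1000).round(0));q=np.array(w)
E
```

```text
[[ 0.907  0.42  -0.001]
 [ 0.42  -0.907  0.001]
 [-0.    -0.002 -1.   ]]
bx [ 0.99190429 -0.12698775]
1 [ -0.1  -0.  -57.8]
-1 [-0.000e+00  1.000e-01  1.222e+02]
micro [[0.598, -0.357, 0.15], [0.5, -0.428, 0.15], [0.43, -0.491, 0.15]]
pre [0.59634939 0.22259521] tool now->W1,W2,pre
[  78. -176.   -1.]
[ 337. -252.    0.]
[ 220. -198.   76.]
```

step_arm(moves=[{"dx": 20, "dy": -44}, {"dx": 20, "dy": -44}, {"dx": 19, "dy": -44}, {"dx": 19, "dy": -44}, {"dx": 33.7, "dy": -25.2, "gripper": -0.45}, {"dx": 33.7, "dy": -25.2}, {"dx": 33.7, "dy": -25.2}, {"dx": 33.7, "dy": -25.2}, {"dx": 33.7, "dy": -25.2}, {"dx": 33.7, "dy": -25.2}, {"dx": 33.7, "dy": -25.2}, {"dx": 33.7, "dy": -25.2}, {"dx": 33.7, "dy": -25.2}, {"dx": 33.7, "dy": -25.2}])

```text
invalid input at $.moves[0]: expected keys rx, ry, rz, dx, dy, dz, gripper
```

step_arm(moves=[{"dx": 31, "dy": -28, "dz": 0}, {"dx": 31, "dy": -28, "dz": 0}, {"dx": 31, "dy": -28, "dz": 0}, {"dx": 31, "dy": -28}, {"dx": 31, "dy": -28}, {"dx": 31, "dy": -28}, {"dx": 31, "dy": -28}, {"rz": -9.6}, {"rz": -9.6}, {"rz": -9.6}, {"rz": -9.6}, {"rz": -9.6}, {"rz": -9.6}, {}])

```text
invalid input at $.moves[0]: expected keys rx, ry, rz, dx, dy, dz, gripper
```

```bash
cat > go.py <<'E'
from h import *
import sys
o,p,M=st();t=np.array([float(v) for v in sys.argv[1:4]])
print(o["clock"],p.round(4),o["contact_force"].round(2),o["grip_width"].round(4))
y=np.r_[bx,0];z=np.array([0,0,-1.]);T=np.c_[np.cross(y,z),y,z]
print("rot",np.degrees(Ro.from_matrix(M.T@T).as_rotvec()).round(2),"tool mm",(T.T@(t-p)*1000).round(1), "board xy of tcp",((p[:2]-cap)@bx*1e3-80).round(1),(-(p[:2]-cap)@u*1e3+90).round(1))
E
python3 go.py .5963 .2226 .15
```

```text
Traceback (most recent call last):
  File "go.py", line 4, in <module>
    print(o["clock"],p.round(4),o["contact_force"].round(2),o["grip_width"].round(4))
                                                            ^^^^^^^^^^^^^^^^^^^^^
AttributeError: 'float' object has no attribute 'round'
```

step_arm(moves=[{"rx": 0, "ry": 0, "rz": 0, "dx": 20, "dy": -44, "dz": 0, "gripper": 1}, {"rx": 0, "ry": 0, "rz": 0, "dx": 20, "dy": -44, "dz": 0, "gripper": 1}, {"rx": 0, "ry": 0, "rz": 0, "dx": 19, "dy": -44, "dz": 0, "gripper": 1}, {"rx": 0, "ry": 0, "rz": 0, "dx": 19, "dy": -44, "dz": 0, "gripper": 1}, {"rx": 0, "ry": 0, "rz": 0, "dx": 34, "dy": -25, "dz": 0, "gripper": -0.45}, {"rx": 0, "ry": 0, "rz": 0, "dx": 34, "dy": -25, "dz": 0, "gripper": -0.45}, {"rx": 0, "ry": 0, "rz": 0, "dx": 34, "dy": -25, "dz": 0, "gripper": -0.45}, {"rx": 0, "ry": 0, "rz": 0, "dx": 34, "dy": -25, "dz": 0, "gripper": -0.45}, {"rx": 0, "ry": 0, "rz": 0, "dx": 34, "dy": -25, "dz": 0, "gripper": -0.45}, {"rx": 0, "ry": 0, "rz": 0, "dx": 34, "dy": -25, "dz": 0, "gripper": -0.45}, {"rx": 0, "ry": 0, "rz": 0, "dx": 34, "dy": -25, "dz": 0, "gripper": -0.45}, {"rx": 0, "ry": 0, "rz": 0, "dx": 34, "dy": -25, "dz": 0, "gripper": -0.45}, {"rx": 0, "ry": 0, "rz": 0, "dx": 34, "dy": -25, "dz": 0, "gripper": -0.45}, {"rx": 0, "ry": 0, "rz": 0, "dx": 34, "dy": -25, "dz": 0, "gripper": -0.45}, {"rx": 0, "ry": 0, "rz": 0, "dx": 0, "dy": 0, "dz": 0, "gripper": -0.45}], grip_force=20)

```text
clock: 1.98
tcp_pos: [0.485, -0.0468, 0.2257]
orientation: [-3.065, -0.685, -0.001]
contact_force: [-0.6, -0.7, -0.3]
grip_width: 0.0238
gripper_force: 0.0
```

```bash
sed -i 's/o\["grip_width"\].round(4)/round(float(o["grip_width"]),4)/' go.py
python3 go.py .5963 .2226 .15
```

```text
1.975 [ 0.485  -0.0468  0.2257] [-0.58 -0.72 -0.34] 0.0238
rot [-3.000e-02 -9.000e-02 -5.751e+01] tool mm [281.3  76.2  75.7] board xy of tcp -149.9 36.7
```

step_arm(moves=[{"rx": 0, "ry": 0, "rz": -9.6, "dx": 0, "dy": 0, "dz": 0, "gripper": -0.45}, {"rx": 0, "ry": 0, "rz": -9.6, "dx": 0, "dy": 0, "dz": 0, "gripper": -0.45}, {"rx": 0, "ry": 0, "rz": -9.6, "dx": 0, "dy": 0, "dz": 0, "gripper": -0.45}, {"rx": 0, "ry": 0, "rz": -9.6, "dx": 0, "dy": 0, "dz": 0, "gripper": -0.45}, {"rx": 0, "ry": 0, "rz": -9.6, "dx": 0, "dy": 0, "dz": 0, "gripper": -0.45}, {"rx": 0, "ry": 0, "rz": -9.5, "dx": 0, "dy": 0, "dz": 0, "gripper": -0.45}, {"rx": 0, "ry": 0, "rz": 0, "dx": 40, "dy": 11, "dz": 0, "gripper": -0.45}, {"rx": 0, "ry": 0, "rz": 0, "dx": 40, "dy": 11, "dz": 0, "gripper": -0.45}, {"rx": 0, "ry": 0, "rz": 0, "dx": 40, "dy": 11, "dz": 0, "gripper": -0.45}, {"rx": 0, "ry": 0, "rz": 0, "dx": 40, "dy": 11, "dz": 0, "gripper": -0.45}, {"rx": 0, "ry": 0, "rz": 0, "dx": 40, "dy": 11, "dz": 0, "gripper": -0.45}, {"rx": 0, "ry": 0, "rz": 0, "dx": 40, "dy": 11, "dz": 0, "gripper": -0.45}, {"rx": 0, "ry": 0, "rz": 0, "dx": 40, "dy": 11, "dz": 35, "gripper": -0.45}, {"rx": 0, "ry": 0, "rz": 0, "dx": 0, "dy": 0, "dz": 40, "gripper": -0.45}, {"rx": 0, "ry": 0, "rz": 0, "dx": 0, "dy": 0, "dz": 0, "gripper": -0.45}, {"rx": 0, "ry": 0, "rz": 0, "dx": 0, "dy": 0, "dz": 0, "gripper": -0.45}])

```text
clock: 3.98
tcp_pos: [0.5983, 0.2159, 0.1519]
orientation: [2.366, 2.066, 0.001]
contact_force: [1.4, -0.4, 0.5]
grip_width: 0.0237
gripper_force: 0.0
```

```bash
python3 go.py .5963 .2226 .036
python3 - <<'E'
from h import *
a=r.grab_frame("top");b=r.grab_frame("side")
cv2.imwrite("pics/v1.png",np.hstack([cv2.resize(a[130:270,150:330],(400,311),interpolation=3),cv2.resize(b[80:290,150:420],(400,311),interpolation=3)]))
E
```

```text
3.975 [0.5983 0.2159 0.1519] [ 1.36 -0.39  0.54] 0.0237
rot [ 0.06  0.01 -0.44] tool mm [  6.4  -2.8 115.9] board xy of tcp -70.9 311.7
```

View pics/v1.png

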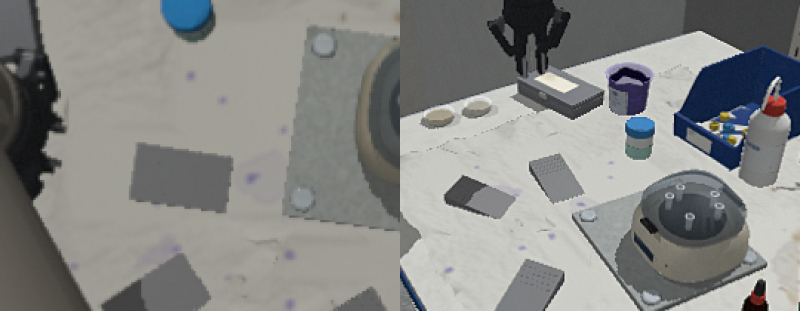

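The gripper stands left of the wedge's thick end, clear of the jar and the other wedges. I descend there, then approach.

step_arm(moves=[{"rx": 0, "ry": 0, "rz": -0.4, "dx": 0, "dy": -3, "dz": 30, "gripper": -0.45}, {"rx": 0, "ry": 0, "rz": 0, "dx": 0, "dy": 0, "dz": 30, "gripper": -0.45}, {"rx": 0, "ry": 0, "rz": 0, "dx": 0, "dy": 0, "dz": 30, "gripper": -0.45}, {"rx": 0, "ry": 0, "rz": 0, "dx": 0, "dy": 0, "dz": 16, "gripper": -0.45}, {"rx": 0, "ry": 0, "rz": 0, "dx": 0, "dy": 0, "dz": 8, "gripper": -0.45}, {"rx": 0, "ry": 0, "rz": 0, "dx": 0, "dy": 0, "dz": 6, "gripper": -0.45}, {"rx": 0, "ry": 0, "rz": 0, "dx": 0, "dy": 0, "dz": 2, "gripper": -0.45}, {"rx": 0, "ry": 0, "rz": 0, "dx": 0, "dy": 0, "dz": 0, "gripper": -0.45}, {"rx": 0, "ry": 0, "rz": 0, "dx": 0, "dy": 0, "dz": 0, "gripper": -0.45}])

```text
clock: 5.2
tcp_pos: [0.5948, 0.2175, 0.0292]
orientation: [2.357, 2.076, 0.001]
contact_force: [0.7, -0.3, 0.4]
grip_width: 0.0233
gripper_force: 0.0
```

```bash
python3 go.py .5963 .2226 .030
```

```text
5.2 [0.5948 0.2175 0.0292] [ 0.66 -0.3   0.41] 0.0233
rot [ 0.03 -0.02  0.05] tool mm [ 5.2  0.8 -0.8] board xy of tcp -74.5 312.8
```

step_arm(moves=[{"rx": 0, "ry": 0, "rz": 0, "dx": -10, "dy": 0, "dz": 0, "gripper": -0.45}, {"rx": 0, "ry": 0, "rz": 0, "dx": -10, "dy": 0, "dz": 0, "gripper": -0.45}, {"rx": 0, "ry": 0, "rz": 0, "dx": -6, "dy": 0, "dz": 0, "gripper": -0.45}, {"rx": 0, "ry": 0, "rz": 0, "dx": -6, "dy": 0, "dz": 0, "gripper": -0.45}, {"rx": 0, "ry": 0, "rz": 0, "dx": -6, "dy": 0, "dz": 0, "gripper": -0.45}, {"rx": 0, "ry": 0, "rz": 0, "dx": -6, "dy": 0, "dz": 0, "gripper": -0.45}, {"rx": 0, "ry": 0, "rz": 0, "dx": -6, "dy": 0, "dz": 0, "gripper": -0.45}, {"rx": 0, "ry": 0, "rz": 0, "dx": -6, "dy": 0, "dz": 0, "gripper": -0.45}, {"rx": 0, "ry": 0, "rz": 0, "dx": -6, "dy": 0, "dz": 0, "gripper": -0.45}, {"rx": 0, "ry": 0, "rz": 0, "dx": -6, "dy": 0, "dz": 0, "gripper": -0.45}, {"rx": 0, "ry": 0, "rz": 0, "dx": -6, "dy": 0, "dz": 0, "gripper": -0.45}, {"rx": 0, "ry": 0, "rz": 0, "dx": -6, "dy": 0, "dz": 0, "gripper": -0.45}, {"rx": 0, "ry": 0, "rz": 0, "dx": -6, "dy": 0, "dz": 0, "gripper": -0.45}, {"rx": 0, "ry": 0, "rz": 0, "dx": -6, "dy": 0, "dz": 0, "gripper": -0.45}, {"rx": 0, "ry": 0, "rz": 0, "dx": 0, "dy": 0, "dz": 0, "gripper": -0.45}])

```text
clock: 7.08
tcp_pos: [0.583, 0.1253, 0.0288]
orientation: [2.358, 2.075, -0.001]
contact_force: [0.8, -0.6, -0.6]
grip_width: 0.0235
gripper_force: 0.0
```

```bash
python3 go.py .5963 .2226 .030
python3 - <<'E'
from h import *
a=r.grab_frame("top");b=r.grab_frame("side")
cv2.imwrite("pics/t2.png",a);cv2.imwrite("pics/s2.png",b)
cv2.imwrite("pics/v2.png",np.hstack([cv2.resize(a[160:265,175:310],(400,311),interpolation=3),cv2.resize(b[120:300,210:375],(400,436),interpolation=3)[:311]]))
E
```

```text
7.075 [0.583  0.1253 0.0288] [ 0.77 -0.56 -0.55] 0.0235
rot [-0.    0.02 -0.  ] tool mm [98.2  0.9 -1.2] board xy of tcp -74.6 219.9
```

View pics/v2.png

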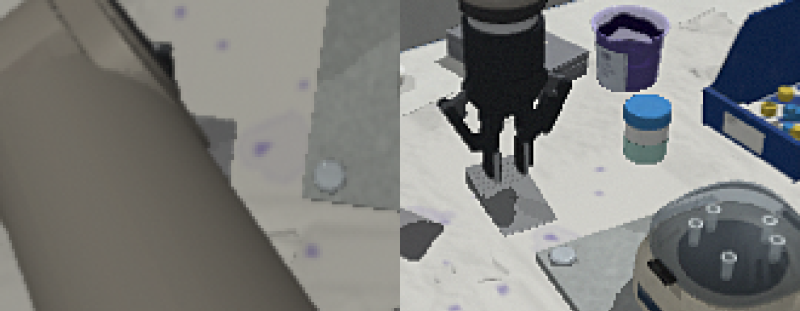

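Run:
```python
from h import *
o,p,M=st();print(r.tcp_to_tips)
b=cv2.imread("pics/s2.png");a=cv2.imread("pics/side0.png")
f=4;S=cv2.resize(b[150:250,220:320],None,fx=f,fy=f,interpolation=2)
S0=cv2.resize(a[150:250,220:320],None,fx=f,fy=f,interpolation=2)
for h,col in((.022,(0,0,255)),(.010,(0,255,0)),(.0,(255,0,0))):
    P=[p+M@np.array([dx,dy,h]) for dx in(-.011,.011) for dy in(-.012,.012)]
    for q in proj("side",P): cv2.circle(S,tuple(((q-[220,150])*f).astype(int).tolist()),3,col,-1)
cv2.imwrite("pics/v3.png",np.hstack([S0,S]))
```

```text
0.022
```

View pics/v3.png

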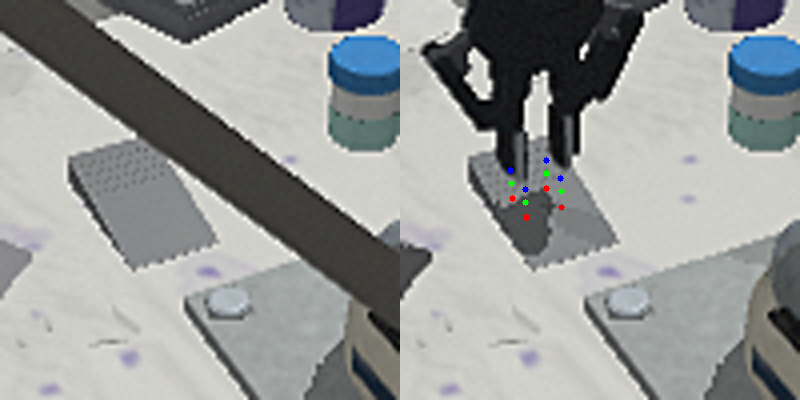

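The side view shows the fingertips above the wedge, which hasn't moved. At this opening the tips reach less far ahead than I assumed. I back off and go down further, watching the force.

step_arm(moves=[{"rx": 0, "ry": 0, "rz": 0, "dx": 0, "dy": 0, "dz": -10, "gripper": -0.45}, {"rx": 0, "ry": 0, "rz": 0, "dx": 30, "dy": 0, "dz": 0, "gripper": -0.45}, {"rx": 0, "ry": 0, "rz": 0, "dx": 35, "dy": 0, "dz": 0, "gripper": -0.45}, {"rx": 0, "ry": 0, "rz": 0, "dx": 30, "dy": 0, "dz": 0, "gripper": -0.45}, {"rx": 0, "ry": 0, "rz": 0, "dx": 0, "dy": 0, "dz": 10, "gripper": -0.45}, {"rx": 0, "ry": 0, "rz": 0, "dx": 0, "dy": 0, "dz": 3, "gripper": -0.45}, {"rx": 0, "ry": 0, "rz": 0, "dx": 0, "dy": 0, "dz": 3, "gripper": -0.45}, {"rx": 0, "ry": 0, "rz": 0, "dx": 0, "dy": 0, "dz": 0, "gripper": -0.45}])

```text
clock: 8.18
tcp_pos: [0.595, 0.2192, 0.0226]
orientation: [2.358, 2.075, -0.001]
contact_force: [-0.7, -0.5, 0.0]
grip_width: 0.0236
gripper_force: 0.0
```

step_arm(moves=[{"rx": 0, "ry": 0, "rz": 0, "dx": 0, "dy": 0, "dz": 2, "gripper": -0.45}, {"rx": 0, "ry": 0, "rz": 0, "dx": 0, "dy": 0, "dz": 2, "gripper": -0.45}, {"rx": 0, "ry": 0, "rz": 0, "dx": 0, "dy": 0, "dz": 0, "gripper": -0.45}])

```text
clock: 8.55
tcp_pos: [0.5948, 0.2203, 0.0187]
orientation: [-2.357, -2.077, 0.0]
contact_force: [0.8, 0.7, -0.1]
grip_width: 0.0232
gripper_force: 0.0
```

Run:
```python
from h import *
o,p,M=st();print(o["clock"],p,o["contact_force"])
b=r.grab_frame("side");cv2.imwrite("pics/s4.png",b)
f=5;S=cv2.resize(b[110:220,220:330],None,fx=f,fy=f,interpolation=2)
for z,col in((.02,(0,0,255)),(.010,(0,255,0)),(.0,(255,0,0))):
    P=[p+M@np.array([dx,dy,0])-[0,0,p[2]-z] for dx in(-.011,.011) for dy in(-.012,.012)]
    for q in proj("side",P): cv2.circle(S,tuple(((q-[220,110])*f).astype(int).tolist()),3,col,-1)
cv2.imwrite("pics/v4.png",S)
```

```text
8.55 [0.59482626 0.22030018 0.01865995] [ 0.75916892  0.71893567 -0.06891882]
```

View pics/v4.png

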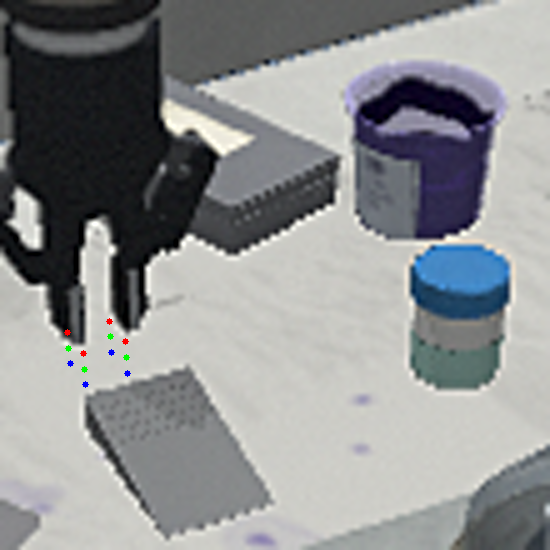

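The tips are at about TCP height, roughly 20 mm above the top. I go down slowly.

step_arm(moves=[{"rx": 0, "ry": 0, "rz": 0, "dx": 0, "dy": 0, "dz": 2, "gripper": -0.45}, {"rx": 0, "ry": 0, "rz": 0, "dx": 0, "dy": 0, "dz": 2, "gripper": -0.45}, {"rx": 0, "ry": 0, "rz": 0, "dx": 0, "dy": 0, "dz": 2, "gripper": -0.45}, {"rx": 0, "ry": 0, "rz": 0, "dx": 0, "dy": 0, "dz": 0, "gripper": -0.45}])

```text
clock: 9.1
tcp_pos: [0.5948, 0.2203, 0.0126]
orientation: [-2.357, -2.077, 0.001]
contact_force: [-0.7, -0.1, -0.9]
grip_width: 0.0233
gripper_force: 0.0
```

step_arm(moves=[{"rx": 0, "ry": 0, "rz": 0, "dx": 0, "dy": 0, "dz": 2, "gripper": -0.45}, {"rx": 0, "ry": 0, "rz": 0, "dx": 0, "dy": 0, "dz": 2, "gripper": -0.45}, {"rx": 0, "ry": 0, "rz": 0, "dx": 0, "dy": 0, "dz": 0, "gripper": -0.45}])

```text
clock: 9.48
tcp_pos: [0.5948, 0.2203, 0.0086]
orientation: [-2.357, -2.077, 0.001]
contact_force: [-0.3, 0.6, -0.7]
grip_width: 0.0238
gripper_force: 0.0
```

step_arm(moves=[{"rx": 0, "ry": 0, "rz": 0, "dx": -10, "dy": 0, "dz": 0, "gripper": -0.45}, {"rx": 0, "ry": 0, "rz": 0, "dx": -10, "dy": 0, "dz": 0, "gripper": -0.45}, {"rx": 0, "ry": 0, "rz": 0, "dx": -5, "dy": 0, "dz": 0, "gripper": -0.45}, {"rx": 0, "ry": 0, "rz": 0, "dx": -5, "dy": 0, "dz": 0, "gripper": -0.45}, {"rx": 0, "ry": 0, "rz": 0, "dx": -5, "dy": 0, "dz": 0, "gripper": -0.45}, {"rx": 0, "ry": 0, "rz": 0, "dx": -5, "dy": 0, "dz": 0, "gripper": -0.45}, {"rx": 0, "ry": 0, "rz": 0, "dx": -5, "dy": 0, "dz": 0, "gripper": -0.45}, {"rx": 0, "ry": 0, "rz": 0, "dx": -6, "dy": 0, "dz": 0, "gripper": -0.45}, {"rx": 0, "ry": 0, "rz": 0, "dx": -6, "dy": 0, "dz": 0, "gripper": -0.45}, {"rx": 0, "ry": 0, "rz": 0, "dx": -6, "dy": 0, "dz": 0, "gripper": -0.45}, {"rx": 0, "ry": 0, "rz": 0, "dx": -6, "dy": 0, "dz": 0, "gripper": -0.45}, {"rx": 0, "ry": 0, "rz": 0, "dx": -6, "dy": 0, "dz": 0, "gripper": -0.45}, {"rx": 0, "ry": 0, "rz": 0, "dx": -6, "dy": 0, "dz": 0, "gripper": -0.45}, {"rx": 0, "ry": 0, "rz": 0, "dx": -6, "dy": 0, "dz": 0, "gripper": -0.45}, {"rx": 0, "ry": 0, "rz": 0, "dx": -6, "dy": 0, "dz": 0, "gripper": -0.45}, {"rx": 0, "ry": 0, "rz": 0, "dx": 0, "dy": 0, "dz": 0, "gripper": -0.45}])

```text
clock: 11.48
tcp_pos: [0.5831, 0.1272, 0.0087]
orientation: [2.358, 2.075, -0.001]
contact_force: [0.1, -0.1, -0.8]
grip_width: 0.0236
gripper_force: 0.0
```

```bash
python3 go.py .5963 .2226 .030
python3 - <<'E'
from h import *
a=r.grab_frame("top");b=r.grab_frame("side")
cv2.imwrite("pics/t5.png",a);cv2.imwrite("pics/s5.png",b)
cv2.imwrite("pics/v5.png",np.hstack([cv2.resize(a[160:265,175:310],(400,311),interpolation=3),cv2.resize(b[120:300,210:375],(400,436),interpolation=3)[:311]]))
E
```

```text
11.475 [0.5831 0.1272 0.0087] [ 0.1  -0.09 -0.8 ] 0.0236
rot [-0.01  0.04 -0.01] tool mm [ 96.3   0.9 -21.3] board xy of tcp -74.6 221.7
```

View pics/v5.png

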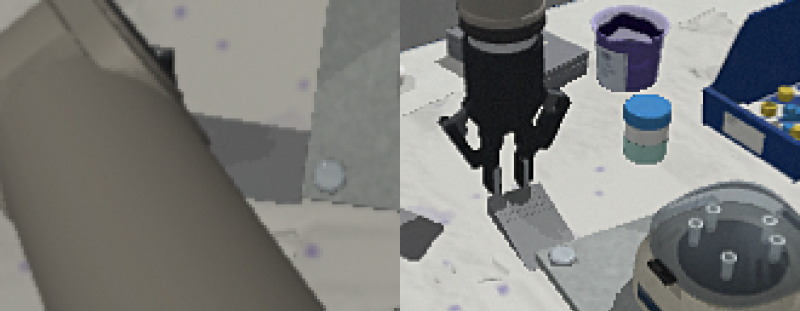

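The wedge now moves straight with the push. Its thin edge has reached the board's edge (top crop about (305,165)), flush with the front-left corner. I continue, slower near the fit.

step_arm(moves=[{"rx": 0, "ry": 0, "rz": 0, "dx": -5, "dy": 0, "dz": 0, "gripper": -0.45}, {"rx": 0, "ry": 0, "rz": 0, "dx": -5, "dy": 0, "dz": 0, "gripper": -0.45}, {"rx": 0, "ry": 0, "rz": 0, "dx": -5, "dy": 0, "dz": 0, "gripper": -0.45}, {"rx": 0, "ry": 0, "rz": 0, "dx": -5, "dy": 0, "dz": 0, "gripper": -0.45}, {"rx": 0, "ry": 0, "rz": 0, "dx": -5, "dy": 0, "dz": 0, "gripper": -0.45}, {"rx": 0, "ry": 0, "rz": 0, "dx": -5, "dy": 0, "dz": 0, "gripper": -0.45}, {"rx": 0, "ry": 0, "rz": 0, "dx": -5, "dy": 0, "dz": 0, "gripper": -0.45}, {"rx": 0, "ry": 0, "rz": 0, "dx": -4, "dy": 0, "dz": 0, "gripper": -0.45}, {"rx": 0, "ry": 0, "rz": 0, "dx": -4, "dy": 0, "dz": 0, "gripper": -0.45}, {"rx": 0, "ry": 0, "rz": 0, "dx": -3, "dy": 0, "dz": 0, "gripper": -0.45}, {"rx": 0, "ry": 0, "rz": 0, "dx": 0, "dy": 0, "dz": 0, "gripper": -0.45}])

```text
clock: 12.95
tcp_pos: [0.5773, 0.082, 0.0088]
orientation: [2.358, 2.076, -0.001]
contact_force: [-0.1, 0.6, -0.4]
grip_width: 0.0233
gripper_force: 0.0
```

step_arm(moves=[{"rx": 0, "ry": 0, "rz": 0, "dx": -2, "dy": 0, "dz": 0, "gripper": -0.45}, {"rx": 0, "ry": 0, "rz": 0, "dx": -2, "dy": 0, "dz": 0, "gripper": -0.45}, {"rx": 0, "ry": 0, "rz": 0, "dx": 0, "dy": 0, "dz": 0, "gripper": -0.45}])

```text
clock: 13.32
tcp_pos: [0.5769, 0.0783, 0.0088]
orientation: [2.358, 2.076, -0.0]
contact_force: [-0.7, -0.2, 0.6]
grip_width: 0.0233
gripper_force: 0.0
```

step_arm(moves=[{"rx": 0, "ry": 0, "rz": 0, "dx": -1, "dy": 0, "dz": 0, "gripper": -0.45}, {"rx": 0, "ry": 0, "rz": 0, "dx": -1, "dy": 0, "dz": 0, "gripper": -0.45}])

```text
clock: 13.58
tcp_pos: [0.5767, 0.0765, 0.0088]
orientation: [2.357, 2.077, 0.0]
contact_force: [-0.8, -0.2, 0.4]
grip_width: 0.0234
gripper_force: 0.1
```

```bash
python3 go.py .5963 .2226 .030
python3 - <<'E'
from h import *
cv2.imwrite("pics/s6.png",r.grab_frame("side"));cv2.imwrite("pics/t6.png",r.grab_frame("top"))
E
```

```text
13.575 [0.5767 0.0765 0.0088] [-0.76 -0.22  0.41] 0.0234
rot [ 0.   -0.    0.05] tool mm [147.4   0.9 -21.2] board xy of tcp -74.6 170.7
```

step_arm(moves=[{"rx": 0, "ry": 0, "rz": 0, "dx": -1, "dy": 0, "dz": 0, "gripper": -0.45}, {"rx": 0, "ry": 0, "rz": 0, "dx": -1, "dy": 0, "dz": 0, "gripper": -0.45}, {"rx": 0, "ry": 0, "rz": 0, "dx": 0, "dy": 0, "dz": 0, "gripper": -0.45}])

```text
clock: 14.05
tcp_pos: [0.5764, 0.0744, 0.0088]
orientation: [2.357, 2.076, -0.0]
contact_force: [0.4, 0.1, 0.8]
grip_width: 0.0235
gripper_force: 0.0
```

step_arm(moves=[{"rx": 0, "ry": 0, "rz": 0, "dx": -1, "dy": 0, "dz": 0, "gripper": -0.45}, {"rx": 0, "ry": 0, "rz": 0, "dx": 0, "dy": 0, "dz": 0, "gripper": -0.45}])

```text
clock: 14.3
tcp_pos: [0.5763, 0.0734, 0.0088]
orientation: [2.357, 2.076, -0.0]
contact_force: [0.5, 0.1, -0.3]
grip_width: 0.0236
gripper_force: 0.0
```

step_arm(moves=[{"rx": 0, "ry": 0, "rz": 0, "dx": -1, "dy": 0, "dz": 0, "gripper": -0.45}, {"rx": 0, "ry": 0, "rz": 0, "dx": 0, "dy": 0, "dz": 0, "gripper": -0.45}])

```text
clock: 14.55
tcp_pos: [0.5762, 0.0724, 0.0088]
orientation: [2.358, 2.076, -0.0]
contact_force: [-1.1, 0.5, 0.3]
grip_width: 0.0233
gripper_force: 0.0
```

step_arm(moves=[{"rx": 0, "ry": 0, "rz": 0, "dx": -1, "dy": 0, "dz": 0, "gripper": -0.45}, {"rx": 0, "ry": 0, "rz": 0, "dx": 0, "dy": 0, "dz": 0, "gripper": -0.45}])

```text
clock: 14.8
tcp_pos: [0.5761, 0.0718, 0.0088]
orientation: [-2.357, -2.077, -0.001]
contact_force: [-0.5, 0.9, -0.7]
grip_width: 0.0233
gripper_force: 0.6
```

step_arm(moves=[{"rx": 0, "ry": 0, "rz": 0, "dx": -1, "dy": 0, "dz": 0, "gripper": -0.45}, {"rx": 0, "ry": 0, "rz": 0, "dx": 0, "dy": 0, "dz": 0, "gripper": -0.45}])

```text
clock: 15.05
tcp_pos: [0.576, 0.0715, 0.0089]
orientation: [-2.356, -2.077, -0.002]
contact_force: [-0.3, 4.3, -1.6]
grip_width: 0.0232
gripper_force: 1.9
```

```bash
python3 go.py .5963 .2226 .030
python3 - <<'E'
from h import *
a=r.grab_frame("top");b=r.grab_frame("side")
cv2.imwrite("pics/t7.png",a);cv2.imwrite("pics/s7.png",b)
cv2.imwrite("pics/v7.png",np.hstack([cv2.resize(a[180:250,215:305],(400,311),interpolation=3),cv2.resize(b[170:270,230:358],(400,311),interpolation=3)]))
E
```

```text
15.05 [0.576  0.0715 0.0089] [-0.34  4.31 -1.57] 0.0232
rot [ 0.02 -0.07  0.08] tool mm [152.5   0.9 -21.1] board xy of tcp -74.7 165.6
```

View pics/v7.png

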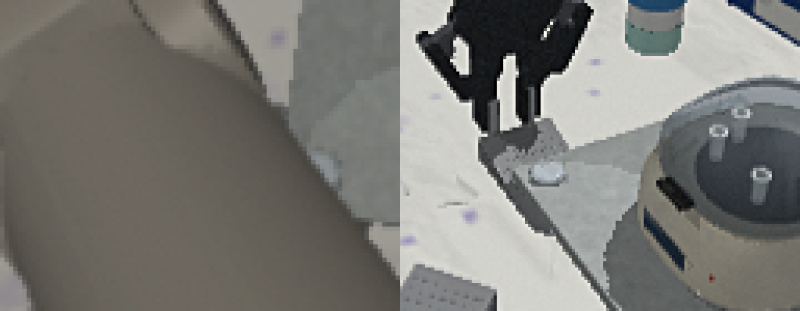

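The push force rose to 4.3 N as the wedge met the board, so it is snug. The side view shows the wedge under the corner. I retreat, shut the fingers, go over the cap and press.

step_arm(moves=[{"rx": 0, "ry": 0, "rz": 0, "dx": 6, "dy": 0, "dz": 0, "gripper": -0.45}, {"rx": 0, "ry": 0, "rz": 0, "dx": 14, "dy": 0, "dz": 0, "gripper": -0.45}, {"rx": 0, "ry": 0, "rz": 0, "dx": 20, "dy": 0, "dz": 0, "gripper": -0.45}, {"rx": 0, "ry": 0, "rz": 0, "dx": 0, "dy": 0, "dz": -30, "gripper": -0.45}, {"rx": 0, "ry": 0, "rz": 0, "dx": 0, "dy": 0, "dz": -40, "gripper": -1}, {"rx": 0, "ry": 0, "rz": 0, "dx": 0, "dy": 0, "dz": -40, "gripper": -1}, {"rx": 0, "ry": 0, "rz": 0, "dx": -30, "dy": -1, "dz": 0, "gripper": -1}, {"rx": 0, "ry": 0, "rz": 0, "dx": -30, "dy": -1, "dz": 0, "gripper": -1}, {"rx": 0, "ry": 0, "rz": 0, "dx": -30, "dy": -1, "dz": 0, "gripper": -1}, {"rx": 0, "ry": 0, "rz": 0, "dx": -25, "dy": -2, "dz": 0, "gripper": -1}, {"rx": 0, "ry": 0, "rz": 0, "dx": 0, "dy": 0, "dz": 20, "gripper": -1}, {"rx": 0, "ry": 0, "rz": 0, "dx": 0, "dy": 0, "dz": 20, "gripper": -1}, {"rx": 0, "ry": 0, "rz": 0, "dx": 0, "dy": 0, "dz": 15, "gripper": -1}, {"rx": 0, "ry": 0, "rz": 0, "dx": 0, "dy": 0, "dz": 0, "gripper": -1}, {"rx": 0, "ry": 0, "rz": 0, "dx": 0, "dy": 0, "dz": 0, "gripper": -1}])

```text
clock: 17.02
tcp_pos: [0.5618, -0.0025, 0.0639]
orientation: [-2.356, -2.078, -0.001]
contact_force: [0.3, -0.5, 0.3]
grip_width: -0.0002
gripper_force: 0.0
```

```bash
python3 go.py .5611 -.0028 .050
python3 - <<'E'
from h import *
o,p,M=st()
b=r.grab_frame("side");cv2.imwrite("pics/s8.png",b)
a=cv2.imread("pics/side0.png")
f=4;o0=[240,150]
S=cv2.resize(b[150:250,240:340],None,fx=f,fy=f,interpolation=2);S0=cv2.resize(a[150:250,240:340],None,fx=f,fy=f,interpolation=2)
for im in(S,S0):
  for q in proj("side",[[*cap,.031]]): cv2.circle(im,tuple(((q-o0)*f).astype(int).tolist()),3,(0,0,255),-1)
for q in proj("side",[p,p+M@[0,0,.01],p+M@[0,0,.022]]): cv2.circle(S,tuple(((q-o0)*f).astype(int).tolist()),3,(0,255,0),-1)
cv2.imwrite("pics/v8.png",np.hstack([S0,S]))
E
```

```text
17.025 [ 0.5618 -0.0025  0.0639] [ 0.32 -0.52  0.34] -0.0002
rot [ 0.01 -0.02  0.1 ] tool mm [-0.4 -0.6 13.9] board xy of tcp -79.4 90.4
```

View pics/v8.png

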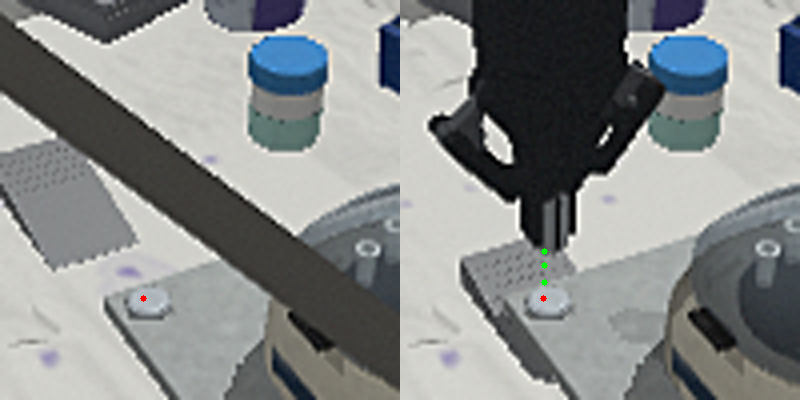

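The closed tips are centred over the cap to within 2 mm, about at TCP height. I press down gradually.

step_arm(moves=[{"rx": 0, "ry": 0, "rz": 0, "dx": 0, "dy": 0, "dz": 10, "gripper": -1}, {"rx": 0, "ry": 0, "rz": 0, "dx": 0, "dy": 0, "dz": 8, "gripper": -1}, {"rx": 0, "ry": 0, "rz": 0, "dx": 0, "dy": 0, "dz": 6, "gripper": -1}, {"rx": 0, "ry": 0, "rz": 0, "dx": 0, "dy": 0, "dz": 3, "gripper": -1}, {"rx": 0, "ry": 0, "rz": 0, "dx": 0, "dy": 0, "dz": 2, "gripper": -1}, {"rx": 0, "ry": 0, "rz": 0, "dx": 0, "dy": 0, "dz": 0, "gripper": -1}])

```text
clock: 17.82
tcp_pos: [0.5615, -0.0032, 0.0348]
orientation: [-2.357, -2.077, 0.0]
contact_force: [0.9, -0.7, -0.2]
grip_width: -0.0
gripper_force: 0.0
```

step_arm(moves=[{"rx": 0, "ry": 0, "rz": 0, "dx": 0, "dy": 0, "dz": 1.5, "gripper": -1}, {"rx": 0, "ry": 0, "rz": 0, "dx": 0, "dy": 0, "dz": 0, "gripper": -1}])

```text
clock: 18.08
tcp_pos: [0.5615, -0.0032, 0.0334]
orientation: [2.357, 2.076, 0.0]
contact_force: [0.0, -0.0, -1.1]
grip_width: -0.0001
gripper_force: 0.0
```

step_arm(moves=[{"rx": 0, "ry": 0, "rz": 0, "dx": 0, "dy": 0, "dz": 1, "gripper": -1}, {"rx": 0, "ry": 0, "rz": 0, "dx": 0, "dy": 0, "dz": 1, "gripper": -1}, {"rx": 0, "ry": 0, "rz": 0, "dx": 0, "dy": 0, "dz": 0, "gripper": -1}])

```text
clock: 18.45
tcp_pos: [0.5614, -0.0032, 0.0312]
orientation: [-2.357, -2.076, 0.0]
contact_force: [-0.6, 0.6, -0.2]
grip_width: 0.0
gripper_force: 0.0
```

step_arm(moves=[{"rx": 0, "ry": 0, "rz": 0, "dx": 0, "dy": 0, "dz": 1, "gripper": -1}, {"rx": 0, "ry": 0, "rz": 0, "dx": 0, "dy": 0, "dz": 0, "gripper": -1}])

```text
clock: 18.7
tcp_pos: [0.5614, -0.0032, 0.0302]
orientation: [-2.357, -2.077, 0.0]
contact_force: [-0.5, -0.2, 0.1]
grip_width: -0.0002
gripper_force: 0.0
```

step_arm(moves=[{"rx": 0, "ry": 0, "rz": 0, "dx": 0, "dy": 0, "dz": 1, "gripper": -1}, {"rx": 0, "ry": 0, "rz": 0, "dx": 0, "dy": 0, "dz": 0, "gripper": -1}])

```text
clock: 18.95
tcp_pos: [0.5614, -0.0032, 0.0292]
orientation: [-2.357, -2.077, 0.0]
contact_force: [0.5, -0.4, -0.3]
grip_width: 0.0
gripper_force: 0.0
```

step_arm(moves=[{"rx": 0, "ry": 0, "rz": 0, "dx": 0, "dy": 0, "dz": 1, "gripper": -1}, {"rx": 0, "ry": 0, "rz": 0, "dx": 0, "dy": 0, "dz": 1, "gripper": -1}, {"rx": 0, "ry": 0, "rz": 0, "dx": 0, "dy": 0, "dz": 0, "gripper": -1}])

```text
clock: 19.32
tcp_pos: [0.5614, -0.0032, 0.0272]
orientation: [-2.357, -2.077, 0.0]
contact_force: [-0.3, -0.0, -1.1]
grip_width: 0.0001
gripper_force: 0.0
```

step_arm(moves=[{"rx": 0, "ry": 0, "rz": 0, "dx": 0, "dy": 0, "dz": 1, "gripper": -1}, {"rx": 0, "ry": 0, "rz": 0, "dx": 0, "dy": 0, "dz": 0, "gripper": -1}])

```text
clock: 19.58
tcp_pos: [0.5614, -0.0032, 0.0262]
orientation: [-2.357, -2.077, 0.0]
contact_force: [-0.8, 0.5, -0.4]
grip_width: -0.0002
gripper_force: 0.0
```

step_arm(moves=[{"rx": 0, "ry": 0, "rz": 0, "dx": 0, "dy": 0, "dz": 1, "gripper": -1}, {"rx": 0, "ry": 0, "rz": 0, "dx": 0, "dy": 0, "dz": 0, "gripper": -1}])

```text
clock: 19.82
tcp_pos: [0.5616, -0.0032, 0.0256]
orientation: [2.357, 2.076, -0.0]
contact_force: [-1.6, 0.0, 4.0]
grip_width: -0.0004
gripper_force: 2.1
```

step_arm(moves=[{"rx": 0, "ry": 0, "rz": 0, "dx": 0, "dy": 0, "dz": 0.7, "gripper": -1}, {"rx": 0, "ry": 0, "rz": 0, "dx": 0, "dy": 0, "dz": 0, "gripper": -1}])

```text
clock: 20.08
tcp_pos: [0.5616, -0.0032, 0.0255]
orientation: [2.357, 2.076, -0.0]
contact_force: [-3.6, -1.5, 10.5]
grip_width: 0.0002
gripper_force: 5.6
```

step_arm(moves=[{"rx": 0, "ry": 0, "rz": 0, "dx": 0, "dy": 0, "dz": 0.6, "gripper": -1}, {"rx": 0, "ry": 0, "rz": 0, "dx": 0, "dy": 0, "dz": 0, "gripper": -1}])

```text
clock: 20.32
tcp_pos: [0.5616, -0.0032, 0.0255]
orientation: [2.357, 2.076, -0.0]
contact_force: [-5.5, -1.8, 16.9]
grip_width: -0.0004
gripper_force: 8.3
```

At 17 N the cap gives only about 0.1 mm, so the board no longer rocks. I release and withdraw.

step_arm(moves=[{"rx": 0, "ry": 0, "rz": 0, "dx": 0, "dy": 0, "dz": 0, "gripper": -1}, {"rx": 0, "ry": 0, "rz": 0, "dx": 0, "dy": 0, "dz": -1, "gripper": -1}, {"rx": 0, "ry": 0, "rz": 0, "dx": 0, "dy": 0, "dz": -2, "gripper": -1}, {"rx": 0, "ry": 0, "rz": 0, "dx": 0, "dy": 0, "dz": -10, "gripper": -1}, {"rx": 0, "ry": 0, "rz": 0, "dx": 0, "dy": 0, "dz": -30, "gripper": -1}, {"rx": 0, "ry": 0, "rz": 0, "dx": 0, "dy": 0, "dz": -45, "gripper": -1}, {"rx": 0, "ry": 0, "rz": 0, "dx": 0, "dy": 0, "dz": -45, "gripper": -1}, {"rx": 0, "ry": 0, "rz": 0, "dx": 40, "dy": -25, "dz": -20, "gripper": -1}, {"rx": 0, "ry": 0, "rz": 0, "dx": 45, "dy": -25, "dz": 0, "gripper": -1}, {"rx": 0, "ry": 0, "rz": 0, "dx": 45, "dy": -25, "dz": 0, "gripper": -1}, {"rx": 0, "ry": 0, "rz": 0, "dx": 45, "dy": -10, "dz": 0, "gripper": -1}, {"rx": 0, "ry": 0, "rz": 0, "dx": 45, "dy": 0, "dz": 0, "gripper": -1}, {"rx": 0, "ry": 0, "rz": 0, "dx": 0, "dy": 0, "dz": 0, "gripper": -1}, {"rx": 0, "ry": 0, "rz": 0, "dx": 0, "dy": 0, "dz": 0, "gripper": -1}])

```text
clock: 22.08
tcp_pos: [0.5048, 0.2252, 0.177]
orientation: [2.357, 2.076, -0.001]
contact_force: [-0.1, 0.1, -0.8]
grip_width: -0.0
gripper_force: 0.0
```

Run:
```python
from h import *
a=r.grab_frame("top");b=r.grab_frame("side");o,p,M=st();print(o["clock"],p,o["contact_force"])
cv2.imwrite("pics/v9.png",np.hstack([cv2.resize(a[130:260,200:400],(400,260),interpolation=3),cv2.resize(b[170:270,230:384],(400,260),interpolation=3)]))
a0=cv2.imread("pics/top0.png")[140:245,300:385];
g=lambda i:cv2.cvtColor(i,cv2.COLOR_BGR2GRAY).astype(np.float32)
print("board shift px",cv2.phaseCorrelate(g(a0),g(a[140:245,300:385])))
```

```text
22.175 [0.50509426 0.22424463 0.17692506] [-0.09994107 -0.0708087   0.37409901]
board shift px ((0.0033824811082823203, -0.0014300763714771847), 0.9987663353421561)
```

View pics/v9.png

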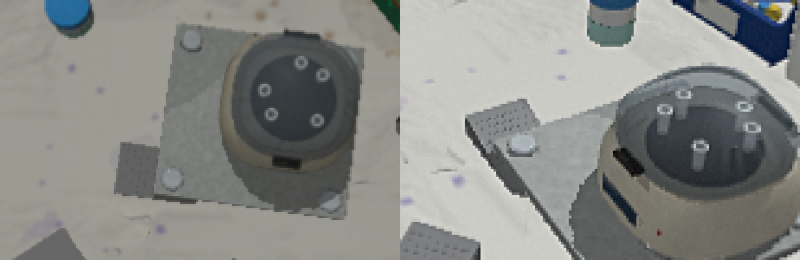

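The wedge sits under the front-left corner (top crop about (137,170)). The board has moved less than 0.01 px from its starting position, and the robot is clear.

```bash
python3 -c "
from bench import r
print(r.hand_in())"
```

```text
the job is handed in; nothing more can be done
None
```

The wedge is snug under the front-left corner (push force 4.3 N), a 17 N press on the cap moved it only about 0.1 mm, the board hasn't shifted, and the job is handed in at about 22 s.

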